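Reset the tripped blender and give it a pulse

ROBOT

A 6-joint arm with a two-finger parallel gripper is mounted at the origin on the work surface. World frame = base frame: x ahead of the robot, y to its left, z up, the work surface at z = 0. Lengths are in m, angles in rad, forces in N, time in s.
With the tool pointing down it reaches from about 0.25 to 0.775 m from the base axis. Payload 4 kg.
Tool frame: the origin (TCP) lies at the very end of the fingers, on their centre line; the grasp point (between the pads) lies 19 mm behind it (manip.grip_depth is the distance from the TCP to the grasp point, in m); y points along the fingers, z is the direction in which the jaws open and shut, and the axes are right-handed (so a half turn about y gives the same grasp; the last joint's range is limited). The gripper opens to 85 mm and grips with 20 to 120 N. Pads are 22 mm wide; open, the fingers measure 114 mm over their backs; the gripper's body (76 mm by 85 mm) begins 54 mm behind the grasp point. The pads swing forward as they close: fully open they stand 13 mm farther back than shut.
Start: joints at [-1.211, 0.087, 1.371, -0, 1.684, -0.103], TCP at [0.246, -0.492, 0.231] pointing down, gripper open.
Joint ranges: [-3.1, 3.1], [-0.76, 2.03], [0.27, 2.55], [-1.08, 4.22], [0.17, 2.65], [-2.57, 2.57]. Speed limits (rad/s): [2.79, 2.79, 3.14, 3.14, 3.14, 3.14].

INTERFACE

Orientations are given as a unit quaternion [x, y, z, w].
In Python, from station import manip, cams, ticket gives the robot as it stands.
- The arm moves only by the tool arm_command, never from a script. Its argument "plan" is a list of rows, each an object of numbers: "grip": the opening, from -1 (shut) to 1 (fully open); "tx", "ty", "tz": the shift along the tool's x, y, z in mm; "twist": the turn about the tool's y in rad. In form: [{"grip": .., "tx": .., "ty": .., "tz": .., "twist": ..}, ...]. A call has 1 to 20 rows; each row shifts and turns the commanded pose from where the row before left it, along the tool's axes as they then stand; what a row does not reach is not made up. A row lasts 1/12 s, in which the tool goes at most 41.7 mm and 7.16 degrees, less where a joint would pass 70% of its speed; a pose out of reach is approached as far as the arm can. A call with a gripper value outside its range is refused whole. The fingers move at their own pace and stop on an object; "newtons" is the grip in N (left out, the last holds). Time passes only in rows, so rows that do not move let the fingers close. It gives the time, the measured TCP pose, the force and the opening at its end, in the units of the state.
- manip.get_state(): the state, without advancing time (a new reading comes with each control period).
- cams.camera(name): name is "side" or "top" or "wrist"; returns the picture (384x512x3 uint8, red, green, blue); there is no depth.
- cams.camera_params(name): a dict with "camera_matrix" (3x3 intrinsics, pixels), "k1" (the pictures are not rectified: a ray, as slopes to the right and down, at radius r is drawn at 1 + k1 r^2 times it, then the intrinsics apply), "pose" (4x4, takes a point from camera to world coordinates); the wrist camera has in their place "T_tool_cam" (4x4, takes a point from camera to tool coordinates, whose origin is the TCP and whose axes are the tool frame's). Camera axes: x right, y down, z forward; pixel columns grow to the right and rows downward; lengths in m; the calibration is good to about 2 mm. A picture is of the moment at which its call begins: read the wrist's pose just before it. camera_params takes no time and is no camera call.
- ticket.finish_job(): hands the job in, once; it reports no verdict.
The state is a dict: "time_s": time; "q": joint angles; "qd": joint speeds; "joint_torque": joint torques, N m; "tcp_pos": TCP position; "tcp_rot": TCP orientation; "force": force on the tool from outside, world axes, zero at the start; "moment": the same for the moment, N m; "grip_width": finger opening in m.
Only numpy, scipy, OpenCV 4.12 (cv2) and the standard library are available. Lean on these libraries where they do the work, as an engineer would, in place of code of your own. Each camera call takes 0.05 s, during which the arm holds its last target.

TASK

The blender's cut-out has tripped: with your fingertips, gently press its small popped-up pin down until it stays in, and only after that press the narrow bar-shaped key, hold it down for a second or more and let it spring back. Do not touch the square key or the round key, leave everything else on the counter where it stands, and finish with the hand clear.

Things in the scene. Friction and masses are not known exactly. Their poses are not given: they have to be found in the camera images.
- blender: Fixed chrome blender base, no jug. Origin on the counter. Its -x side (towards the robot at yaw 0) is a level deck 60 mm high, x -165 to -65, y -110 to 110 mm. Behind it the motor block, x -65 to 115, y -100 to 100, 111 mm high, with a coupling stud to 124 mm. Four white controls on dark bezels stand in a row on the deck at x -120, y -75, -25, 25, 75 mm; which is in which place changes.
- cutout (a joint): The cut-out pin: upright white round pin only 12 mm in diameter, the thinnest of the four controls. Value = how far it is pushed down, m: 0 to 0.0015 at the start (popped up, top up to 12 mm above its bezel), 0.007 = its end stop. Friction holds it: it takes about 2.5 N to slide and stays wherever it is left; more than 0.005 counts as in.
- cutout_top (a point): Centre of the top face of the cut-out pin; moves down with it. At value 0 it is 74 mm above the counter. z up.
- bar_key (a joint): The pulse key: white rectangular bar 34 mm long (along the blender's x) and 14 mm wide. Value = how far it is pressed, m: 0 up, 0.007 = end stop. A spring pushes it back: it starts to move at about 1.4 N and needs about 4 N at the stop; more than 0.004 counts as pressed.
- bar_key_top (a point): Centre of the top face of the bar key, 73 mm above the counter when up; moves down with it. z up.
- square_key (a joint): Speed key to leave alone: white, 24 mm square. Same spring and 0.007 m travel as the bar key.
- square_key_top (a point): Centre of the top face of the square key, 73 mm above the counter when up.
- round_key (a joint): Speed key to leave alone: white, round, 28 mm in diameter (much thicker than the pin). Same spring and travel.
- round_key_top (a point): Centre of the top face of the round key, 73 mm above the counter when up.
- cutout_mount: Fixed bezel of the cut-out pin, with the pin. Its origin is the point on the deck under its centre. Shared size of all four controls: a flat dark round bezel 36 mm across and 2 mm thick.
- bar_key_mount: Fixed bezel of the bar key, with the key. Bezel and origin as for the cut-out pin.
- square_key_mount: Fixed bezel of the square key, with the key. Bezel and origin as for the cut-out pin.
- round_key_mount: Fixed bezel of the round key, with the key. Bezel and origin as for the cut-out pin.
- rack: Fixed slotted bamboo rack beside the blender (its +y side), 70 mm (x) by 130 mm (y), 80 mm high. Origin: centre of the underside.
- driver_long: Screwdriver standing blade down in the rack; grey handle 28 mm thick rising 105 mm above the rack's top (185 mm above the counter). Origin: underside of the handle, at the rack's top. Loose.
- driver_short: Second screwdriver in the rack; grey handle 27 mm thick, 80 mm tall (160 mm above the counter). Origin as the other. Loose.
- cup: Loose steel measuring cup in front of the deck, 68 mm across, 50 mm high, flat handle 14 mm wide reaching 107 mm from the cup's axis along its +y. Origin: centre of the underside.
- seal: Loose green silicone seal ring lying flat in front of the deck, 92 mm across, 6 mm high. Origin: centre of the underside.
- lid: Loose clear plastic lid on the blender's -y side, 116 mm across, 20 mm high, with a middle knob 34 mm across to 40 mm. Origin: centre of the underside.
- mug: Loose white mug on the blender's -y side, 80 mm across, 90 mm high, handle at its +y. Origin: centre of the underside.

How it is judged:
On the way, in this order (a step that is already met when the one before it is completed fails the run):
1. the cut-out pin is pressed in (more than 5 mm) and nothing touches it any more (value of joint cutout above 0.005 m and not (contact force between cutout_mount and anything else above 0.1 N)), for 0.1 s.
2. the bar key is held down (more than 4 mm) for a second (0.8 s is enough) (value of joint bar_key above 0.004 m), for 0.8 s.
At the end, for the whole second after the job is handed in: The cut-out pin stays pushed in by more than 5 mm of its 7 mm, the bar, square and round keys are up (within 1.5 mm), and every loose thing is within 12 mm of where it stood (value of joint cutout above 0.005 m and value of joint each of bar_key, square_key, round_key below 0.0015 m and distance of each of driver_long, driver_short, cup, seal, lid, mug from where it was at the start of the episode below 0.012 m); the robot touches nothing.
It fails at once if the bar key is pressed (over 2 mm) while the cut-out pin is still out (value of joint bar_key above 0.002 m and value of joint cutout below 0.005 m).
It fails at once if the square or the round key is touched (over 0.5 N) or pressed (contact force between any of the fingers, the arm and square_key_mount above 0.5 N or contact force between any of the fingers, the arm and round_key_mount above 0.5 N or value of joint any of square_key, round_key above 0.0015 m).
It fails at once if a control is pressed hard (over 25 N) (contact force between any of the fingers, the arm and cutout_mount above 25 N or contact force between any of the fingers, the arm and bar_key_mount above 25 N).
It fails at once if a control is pressed with something other than the fingers (contact force between the arm and cutout_mount above 0.5 N or contact force between the arm and bar_key_mount above 0.5 N).
It fails at once if a loose thing is moved, lifted or tipped (over 12 mm) (distance of any of driver_long, driver_short, cup, seal, lid, mug from where it was at the start of the episode above 0.012 m).
It also fails if it takes over 42 s, if anything falls off the work surface, if the arm or the gripper's body presses on something with over 40 N, if the wrist force passes 120 N, or if a joint passes its speed limit or range.

## Working session

There is one attempt and no reset: what is moved stays moved. The work goes in short steps, Python scripts to look and compute and a tool call to move; the robot and the scene stay as the last step left them, time stands still between calls to the robot, and variables do not carry over. Pictures are saved under pics/ and viewed, and the job is handed in when it is done.

Besides the shell and the picture viewer there is one more tool, called after "Call:" as name([rows], argument=value, ...), one row to a line, values as JSON. arm_command: Moves the arm, as the interface text tells. Its arguments: {"type":"object","properties":{"plan":{"type":"array"},"newtons":{"type":"number"}},"required":["plan"]}

```bash
mkdir -p pics; ls; python3 - <<'E'
from station import manip, cams, ticket
import cv2,numpy as np
np.set_printoptions(precision=4,suppress=True)
print(manip.get_state(), manip.grip_depth)
for n in ["side","top","wrist"]:
    p=cams.camera_params(n); print(n,p)
    cv2.imwrite(f"pics/{n}0.png",cv2.cvtColor(cams.camera(n),cv2.COLOR_RGB2BGR))
E
```

```text
pics
{'time_s': 0.0, 'q': array([-1.2111,  0.0879,  1.3723,  0.    ,  1.6836, -0.1031]), 'qd': array([-0.0009,  0.0019,  0.0011, -0.0009, -0.0004, -0.0006]), 'joint_torque': array([  0.0007, -35.1862, -31.3274,  -0.    ,   0.0108,   0.    ]), 'tcp_pos': array([ 0.2454, -0.4917,  0.2301]), 'tcp_rot': array([-0.1623,  0.689 , -0.6875,  0.1621]), 'force': array([ 0.4664, -0.004 ,  0.3622]), 'moment': array([-0.0247,  0.0102, -0.0316]), 'grip_width': 0.0853920311744474} 0.0187
side {'camera_matrix': array([[430.4671,   0.    , 256.0025],
       [  0.    , 430.4671, 192.1421],
       [  0.    ,   0.    ,   1.    ]]), 'k1': -0.07149464661485595, 'pose': array([[ 0.9733, -0.148 ,  0.1753,  0.4113],
       [-0.2295, -0.6323,  0.7399, -0.6872],
       [ 0.0013, -0.7604, -0.6494,  0.7149],
       [ 0.    ,  0.    ,  0.    ,  1.    ]])}
top {'camera_matrix': array([[412.2836,   0.    , 262.5597],
       [  0.    , 412.2836, 189.739 ],
       [  0.    ,   0.    ,   1.    ]]), 'k1': 0.03141838398161036, 'pose': array([[-0.0093, -0.988 ,  0.1542,  0.4392],
       [-0.9997,  0.0054, -0.0257,  0.0547],
       [ 0.0246, -0.1544, -0.9877,  0.9579],
       [ 0.    ,  0.    ,  0.    ,  1.    ]])}
wrist {'camera_matrix': array([[279.4008,   0.    , 262.4023],
       [  0.    , 279.4008, 191.296 ],
       [  0.    ,   0.    ,   1.    ]]), 'k1': -0.062406064491716234, 'T_tool_cam': array([[ 0.0002,  0.9502,  0.3118, -0.0795],
       [-0.0003, -0.3118,  0.9502, -0.143 ],
       [ 1.    , -0.0003,  0.0002, -0.0001],
       [ 0.    ,  0.    ,  0.    ,  1.    ]])}
```

View pics/top0.png

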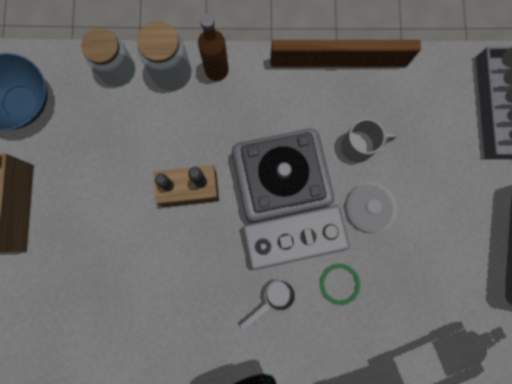

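View pics/side0.png

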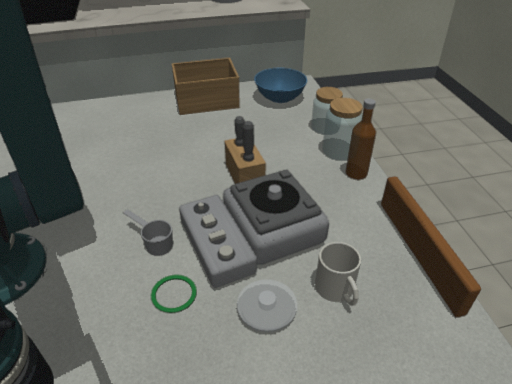

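View pics/wrist0.png

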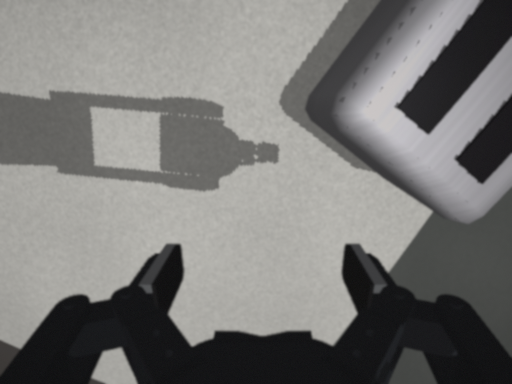

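The top view shows the blender deck's controls from image left to right: pin (263,246), square (286,241), bar (308,237) and round (331,232). The cup is at (279,295), the seal at (340,284), and the rack with drivers at (185,185). I'll zoom in and measure next.

```bash
cat > h.py <<'E'
import numpy as np, cv2
from scipy.spatial.transform import Rotation as R
np.set_printoptions(precision=4,suppress=True)
def ray(P,uv,pose):
    K=P["camera_matrix"];d=np.array([(uv[0]-K[0,2])/K[0,0],(uv[1]-K[1,2])/K[1,1]])
    s=d.copy()
    for _ in range(20): s=d/(1+P["k1"]*(s@s))
    return pose[:3,3],pose[:3,:3]@np.array([s[0],s[1],1.])
def onz(P,uv,z,pose):
    o,d=ray(P,uv,pose); return o+d*(z-o[2])/d[2]
def proj(P,X,pose):
    K=P["camera_matrix"];c=pose[:3,:3].T@(np.asarray(X)-pose[:3,3]);s=c[:2]/c[2];s=s*(1+P["k1"]*(s@s))
    return np.array([K[0,0]*s[0]+K[0,2],K[1,1]*s[1]+K[1,2]])
def tri(a,b):
    (o1,d1),(o2,d2)=a,b; A=np.stack([d1,-d2],1); t=np.linalg.lstsq(A,o2-o1,rcond=None)[0]
    p,q=o1+t[0]*d1,o2+t[1]*d2; return (p+q)/2,np.linalg.norm(p-q)
def wpose(st,P):
    T=np.eye(4);T[:3,:3]=R.from_quat(st["tcp_rot"]).as_matrix();T[:3,3]=st["tcp_pos"];return T@P["T_tool_cam"]
E
python3 - <<'E'
import cv2
a=cv2.imread("pics/top0.png")[200:275,235:355]; cv2.imwrite("pics/top0z.png",cv2.resize(a,None,fx=6,fy=6,interpolation=cv2.INTER_CUBIC))
a=cv2.imread("pics/side0.png")[190:290,175:260]; cv2.imwrite("pics/side0z.png",cv2.resize(a,None,fx=6,fy=6,interpolation=cv2.INTER_CUBIC))
E
```

```text
(no output)
```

View pics/top0z.png

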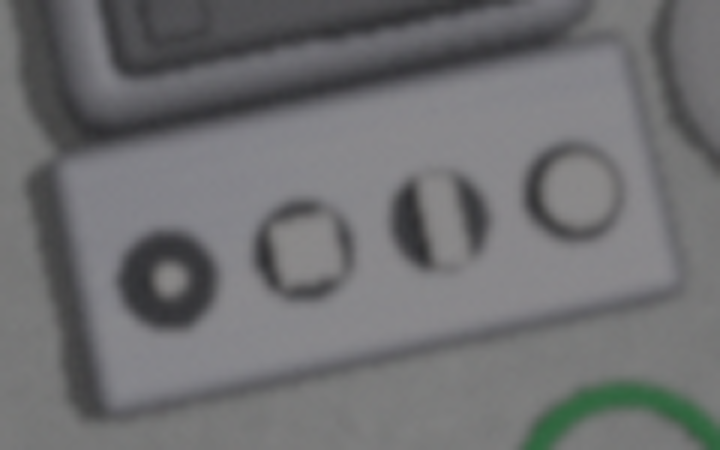

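View pics/side0z.png

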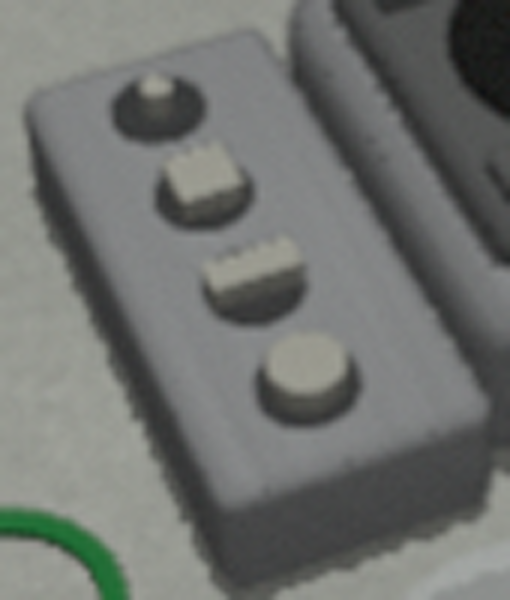

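The zoomed top view puts the white tops at about (171,281) pin, (305,250) square, (441,222) bar and (577,192) round in zoomed pixels. The side view agrees with that order.

```bash
python3 - <<'E'
from station import cams
from h import *
im=cv2.imread("pics/top0z.png"); P=cams.camera_params("top"); S=cams.camera_params("side")
Z={"pin":(171,281,.073,153,88),"sq":(305,250,.073,205,170),"bar":(441,222,.073,253,264),"round":(577,192,.073,307,362)}
pts=[]
for k,(x,y,z,sx,sy) in Z.items():
    uv=(235+(x+.5)/6-.5,200+(y+.5)/6-.5); suv=(175+(sx+.5)/6-.5,190+(sy+.5)/6-.5)
    a=onz(P,uv,z,P["pose"]); pts.append(a)
    print(k,a,onz(S,suv,z,S["pose"]),tri(ray(P,uv,P["pose"]),ray(S,suv,S["pose"])))
pts=np.array(pts); d=pts[3]-pts[0]; print(np.linalg.norm(d), np.linalg.norm(np.diff(pts,axis=0),axis=1), "yaw",np.degrees(np.arctan2(-d[1],-d[0])-np.pi/2))
for n,uv in {"cup":(281,294),"handle_end":(242,326),"lid":(372,207),"seal":(340,284)}.items(): print(n,onz(P,uv,.03,P["pose"]))
for uv in [(164,182),(197,177)]: print("driver",onz(P,uv,.16,P["pose"]))
E
```

```text
pin [0.4554 0.0317 0.073 ] [0.4539 0.0321 0.073 ] (array([0.4546, 0.0317, 0.0734]), np.float64(0.0014357155135001588))
sq [ 0.4658 -0.0161  0.073 ] [ 0.4662 -0.0157  0.073 ] (array([ 0.466 , -0.0161,  0.0734]), np.float64(0.000369932109083163))
bar [ 0.4754 -0.0648  0.073 ] [ 0.4754 -0.0657  0.073 ] (array([ 0.4754, -0.0649,  0.0722]), np.float64(9.054282191947949e-05))
round [ 0.4857 -0.1138  0.073 ] [ 0.4855 -0.1142  0.073 ] (array([ 0.4856, -0.1139,  0.0727]), np.float64(0.0001343933734991826))
0.14862886990097787 [0.0489 0.0497 0.0501] yaw 11.770476509754998
cup [ 0.3527 -0.0077  0.03  ]
handle_end [0.2868 0.0776 0.03  ]
lid [ 0.543 -0.218  0.03 ]
seal [ 0.3728 -0.1383  0.03  ]
driver [0.5801 0.226  0.16  ]
driver [0.5897 0.1622 0.16  ]
```

```bash
cat >> h.py <<'E'
YAW=np.radians(11.8)
PIN=np.array([.4548,.0318]);BAR=np.array([.4753,-.0650])
def rep(target=None):
    from station import manip
    st=manip.get_state();M=R.from_quat(st["tcp_rot"]).as_matrix()
    row=np.array([-np.sin(YAW),np.cos(YAW),0])
    print("t",st["time_s"],"tcp",st["tcp_pos"],"F",st["force"],"grip",st["grip_width"],"q",st["q"])
    print("axes x",M[:,0],"y",M[:,1],"z",M[:,2])
    z=M[:,2];
    for s in (1,-1):
        r=s*row; x=M[:,0]; print("twist to row",s,np.arctan2(r@x,r@z))
    if target is not None: print("shift tool mm",M.T@(np.array(target)-st["tcp_pos"])*1000)
E
python3 - <<'E'
from h import *
rep([*PIN,.16])
E
```

```text
t 0.15 tcp [ 0.2454 -0.4918  0.2304] F [-0.5339  0.4048 -0.0606] grip 0.08509777911460875 q [-1.2111  0.0878  1.3719 -0.      1.6836 -0.1031]
axes x [-0.8948 -0.4464 -0.0002] y [-0.0006  0.0016 -1.    ] z [ 0.4464 -0.8948 -0.0017]
twist to row 1 -2.884786119097996
twist to row -1 0.2568065344917972
shift tool mm [-421.1184   71.1084 -374.9267]
```

Call:
arm_command([
  {"grip":-1,"tx":-30,"ty":0,"tz":-26.8,"twist":0},
  {"grip":-1,"tx":-30,"ty":0,"tz":-26.8,"twist":0},
  {"grip":-1,"tx":-30,"ty":0,"tz":-26.8,"twist":0},
  {"grip":-1,"tx":-30,"ty":0,"tz":-26.8,"twist":0},
  {"grip":-1,"tx":-30,"ty":0,"tz":-26.8,"twist":0},
  {"grip":-1,"tx":-30,"ty":0,"tz":-26.8,"twist":0},
  {"grip":-1,"tx":-30,"ty":0,"tz":-26.8,"twist":0},
  {"grip":-1,"tx":-30,"ty":0,"tz":-26.8,"twist":0},
  {"grip":-1,"tx":-30,"ty":0,"tz":-26.8,"twist":0},
  {"grip":-1,"tx":-30,"ty":0,"tz":-26.8,"twist":0},
  {"grip":-1,"tx":-30,"ty":0,"tz":-26.8,"twist":0},
  {"grip":-1,"tx":-30,"ty":0,"tz":-26.8,"twist":0},
  {"grip":-1,"tx":-30,"ty":0,"tz":-26.8,"twist":0},
  {"grip":-1,"tx":-30,"ty":0,"tz":-26.8,"twist":0},
  {"grip":-1,"tx":0,"ty":0,"tz":0,"twist":0.064},
  {"grip":-1,"tx":0,"ty":0,"tz":0,"twist":0.064},
  {"grip":-1,"tx":0,"ty":0,"tz":0,"twist":0.064},
  {"grip":-1,"tx":0,"ty":0,"tz":0,"twist":0.064},
  {"grip":-1,"tx":0,"ty":0,"tz":0,"twist":0},
  {"grip":-1,"tx":0,"ty":0,"tz":0,"twist":0},
], newtons=40)

```text
time_s: 1.82
tcp_pos: [0.4537, 0.0311, 0.231]
tcp_rot: [-0.074, 0.703, -0.703, 0.073]
force: [0.7, 0.2, 0.7]
grip_width: 0.0001
```

```bash
python3 - <<'E'
from h import *
from station import cams,manip
rep([*PIN,.1])
st=manip.get_state();np.save("st1.npy",np.r_[st["tcp_pos"],st["tcp_rot"]])
im=cams.camera("wrist"); im=cv2.cvtColor(im,cv2.COLOR_RGB2BGR); cv2.imwrite("pics/wrist1.png",im)
P=cams.camera_params("wrist");T=wpose(st,P)
print("pred pin",proj(P,[*PIN,.0735],T),"bar",proj(P,[*BAR,.073],T), "tcp",proj(P,st["tcp_pos"],T))
E
```

```text
t 1.8167 tcp [0.4537 0.0311 0.231 ] F [0.679  0.1855 0.6962] grip 8.866185370064224e-05 q [-0.0562 -0.1266  1.5815 -0.0001  1.6873  1.3061]
axes x [-0.9783 -0.207   0.0006] y [-0.0006 -0.     -1.    ] z [ 0.207  -0.9783 -0.0001]
twist to row 1 -3.139053381477245
twist to row -1 0.0025392721125481093
shift tool mm [ -1.3004 130.9825  -0.4067]
pred pin [261.9719 173.8296] bar [350.4736 173.7847] tcp [262.3951 245.0196]
```

View pics/wrist1.png

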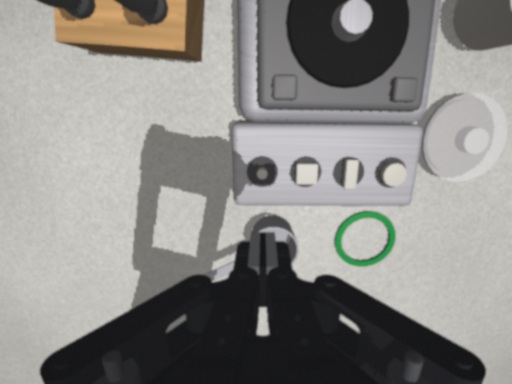

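The pin (262,174) and bar (351,174) appear exactly where predicted in the wrist view. I'm descending over the pin.

Call:
arm_command([
  {"grip":-1,"tx":-1.3,"ty":25,"tz":-0.4,"twist":0},
  {"grip":-1,"tx":0,"ty":35,"tz":0,"twist":0},
  {"grip":-1,"tx":0,"ty":35,"tz":0,"twist":0},
  {"grip":-1,"tx":0,"ty":25,"tz":0,"twist":0},
  {"grip":-1,"tx":0,"ty":15,"tz":0,"twist":0},
  {"grip":-1,"tx":0,"ty":0,"tz":0,"twist":0},
  {"grip":-1,"tx":0,"ty":0,"tz":0,"twist":0},
])

```text
time_s: 2.45
tcp_pos: [0.4545, 0.0316, 0.0957]
tcp_rot: [-0.074, 0.703, -0.703, 0.072]
force: [-0.0, -0.8, 0.5]
grip_width: 0.0003
```

```bash
python3 - <<'E'
from h import *
from station import cams,manip
rep([*PIN,.074])
for n in("side","wrist"):
    im=cv2.cvtColor(cams.camera(n),cv2.COLOR_RGB2BGR); 
    if n=="side": im=cv2.resize(im[150:290,130:300],None,fx=4,fy=4,interpolation=cv2.INTER_CUBIC)
    cv2.imwrite(f"pics/{n}2.png",im)
E
```

```text
t 2.45 tcp [0.4545 0.0316 0.0957] F [-0.041  -0.7988  0.5192] grip 0.0003424995235735083 q [-0.055  -0.0538  1.7875 -0.0001  1.4099  1.3086]
axes x [-0.9786 -0.2057  0.0019] y [-0.002 -0.    -1.   ] z [ 0.2057 -0.9786 -0.0004]
twist to row 1 -3.1403290713914296
twist to row -1 0.0012635821983635793
shift tool mm [-0.3962 21.7311 -0.1202]
```

View pics/side2.png

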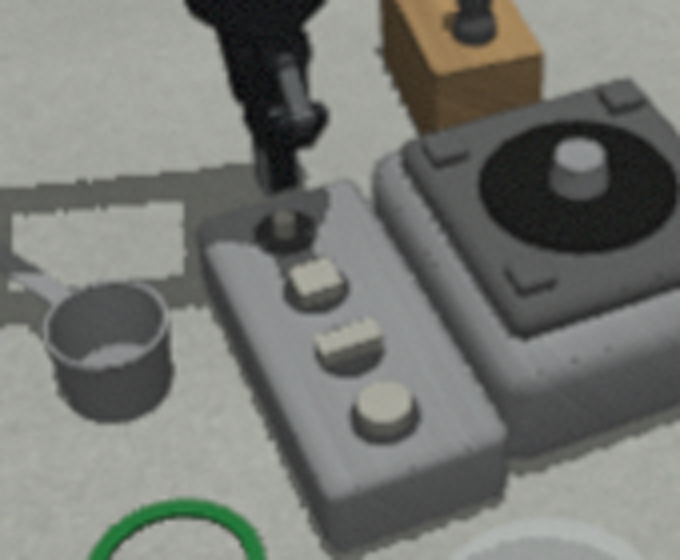

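View pics/wrist2.png

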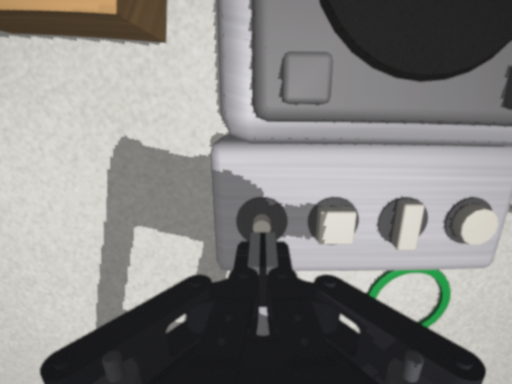

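The tip is directly above the pin: tip at (283,188) and pin at (285,222) in the zoomed side crop, and the pin just ahead of the tip at (262,222) in the wrist view. I'm moving down towards contact.

Call:
arm_command([
  {"grip":-1,"tx":-0.4,"ty":10,"tz":0,"twist":0},
  {"grip":-1,"tx":0,"ty":8,"tz":0,"twist":0},
  {"grip":-1,"tx":0,"ty":2,"tz":0,"twist":0},
  {"grip":-1,"tx":0,"ty":1,"tz":0,"twist":0},
  {"grip":-1,"tx":0,"ty":1,"tz":0,"twist":0},
  {"grip":-1,"tx":0,"ty":1,"tz":0,"twist":0},
  {"grip":-1,"tx":0,"ty":0,"tz":0,"twist":0},
])

```text
time_s: 3.13
tcp_pos: [0.4555, 0.0318, 0.0733]
tcp_rot: [0.073, -0.703, 0.703, -0.073]
force: [-0.0, 0.7, 0.5]
grip_width: -0.0001
```

Call:
arm_command([
  {"grip":-1,"tx":0.5,"ty":1,"tz":0,"twist":0},
  {"grip":-1,"tx":0,"ty":1,"tz":0,"twist":0},
  {"grip":-1,"tx":0,"ty":0,"tz":0,"twist":0},
])

```text
time_s: 3.38
tcp_pos: [0.4555, 0.0317, 0.0718]
tcp_rot: [0.072, -0.703, 0.703, -0.074]
force: [0.8, 1.1, 1.8]
grip_width: 0.0002
```

Call:
arm_command([
  {"grip":-1,"tx":0,"ty":1,"tz":0,"twist":0},
  {"grip":-1,"tx":0,"ty":0.5,"tz":0,"twist":0},
  {"grip":-1,"tx":0,"ty":0,"tz":0,"twist":0},
  {"grip":-1,"tx":0,"ty":0,"tz":0,"twist":0},
])

```text
time_s: 3.72
tcp_pos: [0.4555, 0.0317, 0.0701]
tcp_rot: [0.073, -0.703, 0.703, -0.073]
force: [1.9, -0.3, 2.0]
grip_width: 0.0002
```

Call:
arm_command([
  {"grip":-1,"tx":0,"ty":1,"tz":0,"twist":0},
  {"grip":-1,"tx":0,"ty":1,"tz":0,"twist":0},
  {"grip":-1,"tx":0,"ty":0,"tz":0,"twist":0},
  {"grip":-1,"tx":0,"ty":0,"tz":0,"twist":0},
])

```text
time_s: 4.05
tcp_pos: [0.4549, 0.0316, 0.0677]
tcp_rot: [0.073, -0.703, 0.703, -0.073]
force: [0.8, -0.4, 1.9]
grip_width: -0.0001
```

Call:
arm_command([
  {"grip":-1,"tx":0,"ty":0.7,"tz":0,"twist":0},
  {"grip":-1,"tx":0,"ty":0,"tz":0,"twist":0},
  {"grip":-1,"tx":0,"ty":0,"tz":0,"twist":0},
  {"grip":-1,"tx":0,"ty":0,"tz":0,"twist":0},
])

```text
time_s: 4.38
tcp_pos: [0.455, 0.0317, 0.0671]
tcp_rot: [0.073, -0.703, 0.703, -0.073]
force: [0.8, -0.4, 2.0]
grip_width: 0.0001
```

Call:
arm_command([
  {"grip":-1,"tx":0,"ty":0.7,"tz":0,"twist":0},
  {"grip":-1,"tx":0,"ty":0,"tz":0,"twist":0},
  {"grip":-1,"tx":0,"ty":0,"tz":0,"twist":0},
  {"grip":-1,"tx":0,"ty":0,"tz":0,"twist":0},
])

```text
time_s: 4.72
tcp_pos: [0.455, 0.0317, 0.067]
tcp_rot: [0.073, -0.703, 0.703, -0.073]
force: [-0.1, -0.4, 5.3]
grip_width: 0.0004
```

The force jumped to 5.3 N at z = 0.067, which is the pin's end stop. I'm lifting and moving over the bar key.

Call:
arm_command([
  {"grip":-1,"tx":0,"ty":-3,"tz":0,"twist":0},
  {"grip":-1,"tx":0,"ty":-15,"tz":0,"twist":0},
  {"grip":-1,"tx":0,"ty":-22,"tz":0,"twist":0},
  {"grip":-1,"tx":0,"ty":0,"tz":0,"twist":0},
  {"grip":-1,"tx":0,"ty":0,"tz":0,"twist":0},
  {"grip":-1,"tx":0,"ty":0,"tz":15,"twist":0},
  {"grip":-1,"tx":0,"ty":0,"tz":25,"twist":0},
  {"grip":-1,"tx":0,"ty":0,"tz":30,"twist":0},
  {"grip":-1,"tx":0,"ty":0,"tz":20,"twist":0},
  {"grip":-1,"tx":0,"ty":0,"tz":9,"twist":0},
  {"grip":-1,"tx":0,"ty":0,"tz":0,"twist":0},
  {"grip":-1,"tx":0,"ty":0,"tz":0,"twist":0},
])

```text
time_s: 5.72
tcp_pos: [0.4744, -0.0647, 0.1052]
tcp_rot: [-0.074, 0.704, -0.703, 0.072]
force: [0.3, 1.1, 0.5]
grip_width: 0.0005
```

```bash
python3 - <<'E'
from h import *
from station import cams,manip
rep([*BAR,.076])
for n in("side","wrist"):
    im=cv2.cvtColor(cams.camera(n),cv2.COLOR_RGB2BGR); 
    if n=="side":
        cv2.imwrite("pics/side3full.png",im); im=cv2.resize(im[150:290,130:300],None,fx=4,fy=4,interpolation=cv2.INTER_CUBIC)
    cv2.imwrite(f"pics/{n}3.png",im)
S=cams.camera_params("side")
for z in (.074,.0725,.069,.067): print(z,(proj(S,[*PIN,z],S["pose"])-[130,150])*4)
E
```

```text
t 5.7167 tcp [ 0.4744 -0.0647  0.1052] F [0.3123 1.1307 0.4955] grip 0.0005260720274891073 q [-0.2545 -0.0084  1.7236  0.0007  1.4292  1.1103]
axes x [-0.9789 -0.2045  0.0022] y [-0.0025  0.0014 -1.    ] z [ 0.2045 -0.9789 -0.0019]
twist to row 1 3.1415805679843527
twist to row -1 -1.208560544061691e-05
shift tool mm [-0.8567 29.2187  0.558 ]
0.074 [281.8093 215.8011]
0.0725 [282.0324 217.803 ]
0.069 [282.5516 222.4582]
0.067 [282.8473 225.1083]
```

View pics/side3.png

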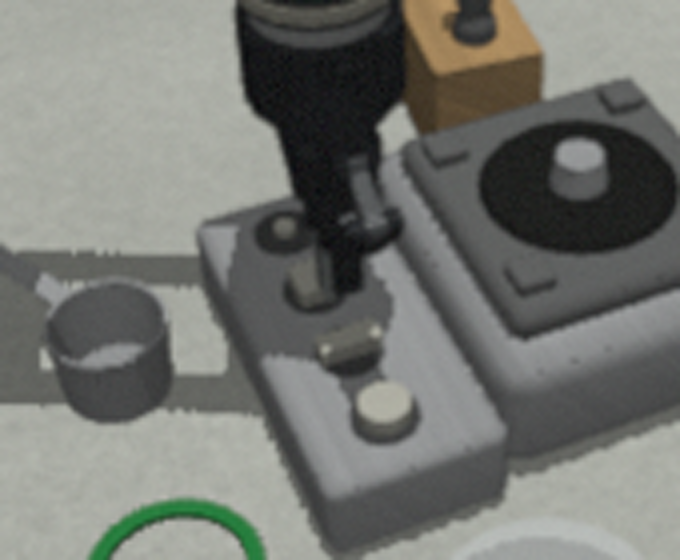

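View pics/wrist3.png

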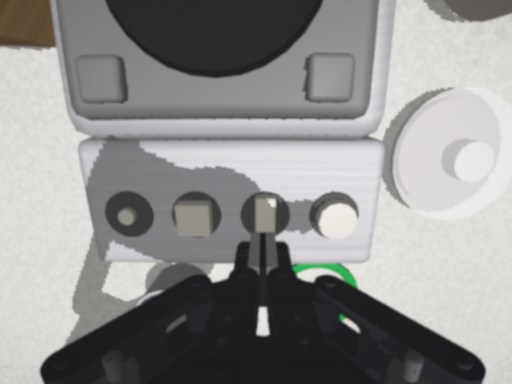

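The pin now sits low in its bezel: top at about (284,228) in the side crop, against a predicted (283,225) for fully in. The tip is aligned over the bar at (265,213) in the wrist view, so I'm going down.

Call:
arm_command([
  {"grip":-1,"tx":-0.5,"ty":15,"tz":0.5,"twist":0},
  {"grip":-1,"tx":0,"ty":10,"tz":0,"twist":0},
  {"grip":-1,"tx":0,"ty":4,"tz":0,"twist":0},
  {"grip":-1,"tx":0,"ty":0,"tz":0,"twist":0},
  {"grip":-1,"tx":0,"ty":0,"tz":0,"twist":0},
])

```text
time_s: 6.23
tcp_pos: [0.4756, -0.065, 0.0771]
tcp_rot: [-0.074, 0.703, -0.703, 0.073]
force: [-0.6, 0.6, 0.6]
grip_width: -0.0002
```

Call:
arm_command([
  {"grip":-1,"tx":0,"ty":2,"tz":0,"twist":0},
  {"grip":-1,"tx":0,"ty":2,"tz":0,"twist":0},
  {"grip":-1,"tx":0,"ty":2,"tz":0,"twist":0},
  {"grip":-1,"tx":0,"ty":2,"tz":0,"twist":0},
  {"grip":-1,"tx":0,"ty":1.5,"tz":0,"twist":0},
  {"grip":-1,"tx":0,"ty":0,"tz":0,"twist":0},
  {"grip":-1,"tx":0,"ty":0,"tz":0,"twist":0},
])

```text
time_s: 6.82
tcp_pos: [0.4763, -0.0657, 0.0684]
tcp_rot: [0.073, -0.703, 0.703, -0.073]
force: [0.4, -0.3, 1.9]
grip_width: -0.0001
```

Call:
arm_command([
  {"grip":-1,"tx":0,"ty":1,"tz":0,"twist":0},
  {"grip":-1,"tx":0,"ty":0.7,"tz":0,"twist":0},
  {"grip":-1,"tx":0,"ty":0,"tz":0,"twist":0},
  {"grip":-1,"tx":0,"ty":0,"tz":0,"twist":0},
])

```text
time_s: 7.15
tcp_pos: [0.4764, -0.0657, 0.0665]
tcp_rot: [0.073, -0.703, 0.703, -0.073]
force: [1.4, 1.1, 3.2]
grip_width: -0.0001
```

Call:
arm_command([
  {"grip":-1,"ty":0.4},
  {"grip":-1,"ty":0},
  {"grip":-1,"ty":0},
  {"grip":-1,"ty":0},
  {"grip":-1,"ty":0},
  {"grip":-1,"ty":0},
  {"grip":-1,"ty":0},
  {"grip":-1,"ty":0},
  {"grip":-1,"ty":0},
  {"grip":-1,"ty":0},
  {"grip":-1,"ty":0},
  {"grip":-1,"ty":0},
  {"grip":-1,"ty":0},
  {"grip":-1,"ty":0},
  {"grip":-1,"ty":0},
  {"grip":-1,"ty":0},
  {"grip":-1,"ty":0},
  {"grip":-1,"ty":0},
])

```text
validation failed for argument at $.pl...
```

Call:
arm_command([
  {"grip":-1,"tx":0,"ty":0.4,"tz":0,"twist":0},
  {"grip":-1,"tx":0,"ty":0,"tz":0,"twist":0},
  {"grip":-1,"tx":0,"ty":0,"tz":0,"twist":0},
  {"grip":-1,"tx":0,"ty":0,"tz":0,"twist":0},
  {"grip":-1,"tx":0,"ty":0,"tz":0,"twist":0},
  {"grip":-1,"tx":0,"ty":0,"tz":0,"twist":0},
  {"grip":-1,"tx":0,"ty":0,"tz":0,"twist":0},
  {"grip":-1,"tx":0,"ty":0,"tz":0,"twist":0},
  {"grip":-1,"tx":0,"ty":0,"tz":0,"twist":0},
  {"grip":-1,"tx":0,"ty":0,"tz":0,"twist":0},
  {"grip":-1,"tx":0,"ty":0,"tz":0,"twist":0},
  {"grip":-1,"tx":0,"ty":0,"tz":0,"twist":0},
  {"grip":-1,"tx":0,"ty":0,"tz":0,"twist":0},
  {"grip":-1,"tx":0,"ty":0,"tz":0,"twist":0},
  {"grip":-1,"tx":0,"ty":0,"tz":0,"twist":0},
  {"grip":-1,"tx":0,"ty":0,"tz":0,"twist":0},
])

```text
time_s: 8.48
tcp_pos: [0.4761, -0.0656, 0.066]
tcp_rot: [0.073, -0.703, 0.703, -0.073]
force: [4.3, 0.6, 4.7]
grip_width: 0.0004
```

The bar was held at its stop for 1.3 s (z = 0.066, 4.7 N). I'm lifting straight up and then backing off towards the robot.

Call:
arm_command([
  {"grip":-1,"tx":0,"ty":-3,"tz":0,"twist":0},
  {"grip":-1,"tx":0,"ty":-6,"tz":0,"twist":0},
  {"grip":-1,"tx":0,"ty":-15,"tz":0,"twist":0},
  {"grip":-1,"tx":0,"ty":-30,"tz":0,"twist":0},
  {"grip":-1,"tx":0,"ty":-35,"tz":0,"twist":0},
  {"grip":-1,"tx":0,"ty":-35,"tz":0,"twist":0},
  {"grip":-1,"tx":0,"ty":-30,"tz":0,"twist":0},
  {"grip":-1,"tx":30,"ty":-10,"tz":0,"twist":0},
  {"grip":-1,"tx":35,"ty":0,"tz":0,"twist":0},
  {"grip":-1,"tx":30,"ty":0,"tz":0,"twist":0},
  {"grip":-1,"tx":15,"ty":0,"tz":0,"twist":0},
  {"grip":-1,"tx":0,"ty":0,"tz":0,"twist":0},
  {"grip":-1,"tx":0,"ty":0,"tz":0,"twist":0},
])

```text
time_s: 9.57
tcp_pos: [0.3669, -0.0879, 0.2289]
tcp_rot: [-0.073, 0.704, -0.703, 0.072]
force: [-0.4, -0.2, -0.7]
grip_width: 0.0001
```

```bash
python3 - <<'E'
from h import *
from station import cams,manip
rep()
a=cv2.cvtColor(cams.camera("side"),cv2.COLOR_RGB2BGR); b=cv2.cvtColor(cams.camera("wrist"),cv2.COLOR_RGB2BGR)
cv2.imwrite("pics/side4.png",cv2.resize(a[150:290,130:300],None,fx=4,fy=4,interpolation=cv2.INTER_CUBIC)); cv2.imwrite("pics/side4full.png",a)
cv2.imwrite("pics/wrist4.png",b)
E
```

```text
t 9.5667 tcp [ 0.3669 -0.0879  0.2289] F [-0.3569 -0.1521 -0.6561] grip 7.680751343284337e-05 q [-0.3857 -0.306   1.7311 -0.0001  1.7192  0.9795]
axes x [-0.9789 -0.2042  0.0023] y [-0.0025  0.0009 -1.    ] z [ 0.2042 -0.9789 -0.0014]
twist to row 1 3.1412670774680156
twist to row -1 -0.00032557612177758406
```

View pics/side4.png

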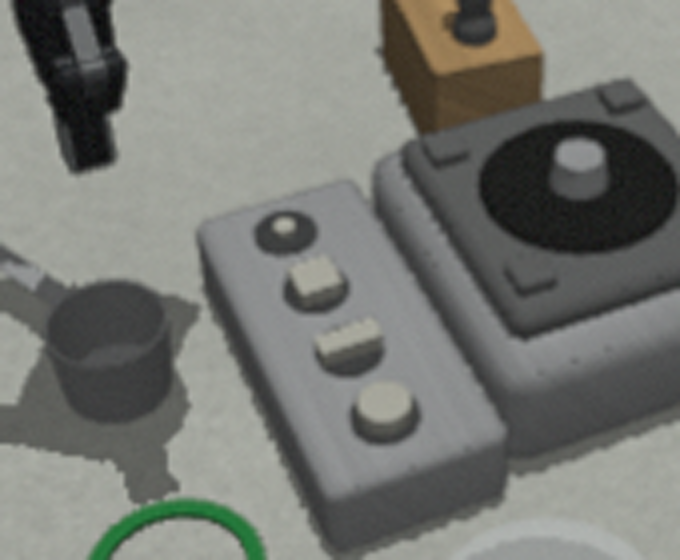

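View pics/side4full.png

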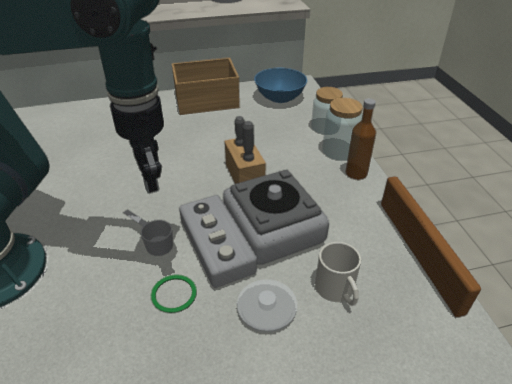

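View pics/wrist4.png

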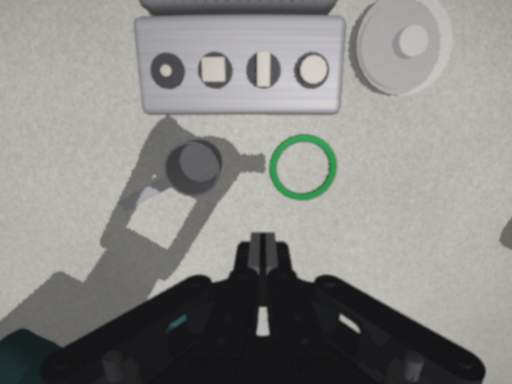

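The pin top is low in its bezel at (285,226) in the side crop. The bar is back up at (348,338), the loose things stand where they did, and the hand is clear. I'm handing in.

```bash
python3 - <<'E'
from station import ticket
print(ticket.finish_job())
E
```

```text
the job is handed in; nothing more can be done
None
```

The job is done and handed in at about 9.7 s of robot time. `finish_job` reports no verdict, so the evidence below is from force, position and pictures.

- **Pin:** I pressed it with the shut fingertips until the end stop was felt. The highest force reading was 5.3 N, with the tip at z = 0.067 m. I then lifted off, and later pictures show the pin staying down.
- **Bar key:** I pressed it afterwards to about its full travel (tip at z = 0.066–0.0665 m, 4.7 N at the end) and held it for about 1.3 s. The last side picture shows it sprung back up.
- **Rest of the counter:** I planned no contact with the square or round key, and the moves gave no sign of any. In the last pictures they look up, and the cup, seal, lid, mug and screwdrivers look unmoved. I judged that by eye, not by measurement.
- **Hand:** It finished clear, at z = 0.23 m, with the force reading back at noise level.

The last bar-key reading also showed 4.3 N sideways, which I took as friction at the stop; it disappeared on lifting. One move call was refused for its format and moved nothing. No check failed or disagreed.

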